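# Brace the pickle jar and unscrew its tight lid

### The arm

A 6-joint arm with a two-finger parallel gripper is mounted at the origin on the work surface. World frame = base frame: x ahead of the robot, y to its left, z up, the work surface at z = 0. Lengths are in m, angles in rad, forces in N, time in s.
With the tool pointing down it reaches from about 0.3 to 0.825 m from the base axis. Payload 5.4 kg.
Tool frame: the origin (TCP) lies on the centre line of the jaws, within the pads' length; the fingertips stand 8 mm ahead of it and the grasp point (between the pads) lies 11 mm behind it; z points along the fingers, x is the direction in which the jaws open and shut, and the axes are right-handed (so a half turn about z gives the same grasp; the last joint's range is limited). The gripper opens to 92 mm and grips with 3 to 60 N. Pads are 20 mm wide; open, the fingers measure 128 mm over their backs; the gripper's body (75 mm by 189 mm) begins 69 mm behind the grasp point.
Start: joints at [1.007, 0.158, 1.597, -0, 1.386, -0.21], TCP at [0.199, 0.539, 0.223] pointing down, gripper open.
Joint ranges: [-2.91, 2.91], [-0.94, 2.29], [0.18, 2.7], [-1.29, 4.43], [0.17, 2.64], [-3, 3]. Speed limits (rad/s): [2.57, 2.57, 3.14, 3.14, 3.14, 3.14].

### API

Orientations are given as a unit quaternion [x, y, z, w].
In Python, from station import r gives the robot as it stands.
- The arm moves only by the tool arm_command, never from a script. Its argument "moves" is a list that holds one entry, the list of rows, each a list of 7 numbers: the shift along the tool's x, y, z normalised to -1 to 1, where 1 is 0.12 m, then the turn, a rotation vector about the tool's x, y, z normalised to -1 to 1, where 1 is pi rad, then the opening, from -1 (shut) to 1 (fully open). A call has 1 to 10 rows; each row is the pose to reach, as a shift and turn from the pose commanded when the call began, along the tool's axes at that moment, turning the shorter way round; what a row does not reach only later rows make up. A row lasts 1/12 s, in which the tool goes at most 41.7 mm and 7.16 degrees, less where a joint would pass 70% of its speed; a pose out of reach is approached as far as the arm can. A call with a number of a shift or a turn outside -1 to 1 is refused whole. A call with a gripper value outside its range is refused whole. The fingers move at their own pace and stop on an object; "newtons" is the grip in N (left out, the last holds). Time passes only in rows, so rows that repeat a pose let the fingers close. It gives the time, the measured TCP pose, the force and the opening at its end, in the units of the state.
- r.get_state(): the state, without advancing time (a new reading comes with each control period).
- r.camera(name): name is "scene" or "top"; returns a dict with "color" (480x640x3 uint8, red, green, blue), "depth" (480x640 float32, m along the optical axis (not along the pixel's ray), 0 where there is no reading), "vertical_fov" (degrees; the focal length in pixels is half the picture's height over the tangent of half this angle, whatever the lens; pixels are square), "cx", "cy" (the principal point, pixels), "R" (3x3) and "t" (3): a world point X has camera coordinates R X + t. Camera axes: x right, y down, z forward; pixel columns grow to the right and rows downward; lengths in m; the calibration is good to about 2 mm. A picture is of the moment at which its call begins.
- r.sign_off(): hands the job in, once; it reports no verdict.
The state is a dict: "clock": time; "qpos": joint angles; "dq": joint speeds; "joint_efforts": joint torques, N m; "tcp_pos": TCP position; "tool_rot": TCP orientation; "force": force on the tool from outside, world axes, zero at the start; "ft_torque": the same for the moment, N m; "width": finger opening in m.
Only numpy, scipy, OpenCV 4.12 (cv2) and the standard library are available. Lean on these libraries where they do the work, as an engineer would, in place of code of your own. Each camera call takes 0.05 s, during which the arm holds its last target. There are 200 camera calls.

### The job

Slide the square blue pickle jar, lid on, into the wooden jar brace, in at the open flared mouth, between the walls and under the steel lips, until it stands against the end stop. Then unscrew the tight lid anticlockwise (seen from above) until it comes free, lift it straight up and finish still holding it in the gripper, level and centred about 2 cm clear above the jar's open mouth. The jar stays home in the brace, and the bowls, paddle and spatula are left where they are.

Things in the scene. Friction and masses are not known exactly. Their poses are not given: they have to be found in the camera images.
- jar: Loose square glazed blue jar, about 0.4 kg, upright on the counter; origin at the centre of its underside, z up. Body 64 x 64 mm (x and y square to its sides) and 72 mm high, flat shoulders, then a round neck 40 mm across up to the rim at 109 mm. Which side faces the stop does not matter.
- jar_rim (a point): Centre of the jar's mouth, 109 mm above its underside. Three lugs on the neck just below the rim hold the lid. The lid, gripped across its ribs, can carry or drag the closed jar; with one finger before and one behind along the slide the jar cannot swing in the grip as it drags.
- lid: Round brass lid, ribbed, red mark on top along its +x; 61 mm across, 28 mm high; origin at the centre of its underside, z up. Starts fastened tight on the jar, underside 90 mm above the jar's. Turning it takes about 0.2 to 0.5 N m (grip with 60 N or more): three lugs are pressed under the jar's lugs by a spring liner of about 15 N.
- lid_top (a point): Centre of the lid's top, 28 mm above its underside. Fastened, lid x is 0 to 0.17 rad anticlockwise of jar x, and a stop bars clockwise turning. Free from about 0.8 rad; a second stop at about 1.45 rad. So 1.0 to 1.1 rad of anticlockwise turn frees it; the moment drops and it lifts straight off (19 mm up, its underside is level with the rim).
- brace: Wooden jar brace screwed to the counter, never moves. Origin on the counter, where the centre of the jar's underside is when home (then 1 mm short of the stop); x points along the channel from mouth to end stop, z up. Walls 68 mm apart inside, 12 mm thick, 82.5 mm high, from x = -55 to +45 mm; end stop of the same height, face at x = +33 mm.
- brace_lips (a point): Midway between the two steel lips, at the height of their undersides, 76.5 mm over the counter (tops 82.5 mm). They run from brace x = -50 to +33 mm, with upturned ends out to x = -73 mm (top 84 mm), and reach 8.5 mm inwards over the jar's shoulders, so the jar enters only from the mouth, its underside less than 4 mm off the counter.
- brace_mouth (a point): On the counter in the middle of the channel's entrance, 55 mm before the home spot (brace x = -55 mm). Before it two flared guide boards, 70 mm high, widen the gap to about 117 mm at brace x = -98 mm.
- paddle: White plastic rice paddle lying on the counter, 215 mm long, 66 mm wide, 8 mm thick; origin near its middle; bystander.
- spatula: Steel fan-shaped spatula with a dark wooden handle lying on the counter, about 230 mm long, 80 mm wide, 14 mm thick; origin near its middle; bystander.
- bowl_white: White ceramic bowl, 116 mm across, 60 mm high; origin at the centre of its underside; bystander.
- bowl_clay: Clay-coloured bowl, 112 mm across, 58 mm high; origin at the centre of its underside; bystander.
Mind the look-alikes: they are no part of the job. Of the things shaped like the lid, the brass one is meant.

How it is judged:
On the way, in this order (a step that is already met when the one before it is completed fails the run):
1. the jar, with its lid still fastened, stands home in the brace against the end stop (x of jar in the frame of brace between -0.009 and 0.006 m and y of jar in the frame of brace between -0.006 and 0.006 m and z of jar in the frame of brace below 0.005 m and angle between jar's own z axis and vertical below 0.08 rad and angle between the x axis of lid and the x axis of jar, either way round below 0.4 rad and z of lid in the frame of jar below 0.096 m), for 0.2 s.
2. the lid has been turned free of its lugs while the jar is held home in the brace (x of jar in the frame of brace between -0.009 and 0.006 m and y of jar in the frame of brace between -0.006 and 0.006 m and z of jar in the frame of brace below 0.005 m and angle between jar's own z axis and vertical below 0.08 rad and angle between the x axis of lid and the x axis of jar, either way round above 0.7 rad and z of lid in the frame of jar below 0.105 m), for 0.1 s.
At the end, for the whole second after the job is handed in: The jar stands upright on the counter inside the brace, within 9 mm of the spot against the end stop; the gripper holds the lid still, level within about 10 degrees, centred over the jar within 20 mm, its underside 5 to 40 mm above the jar's rim, touching neither jar nor brace (x of jar in the frame of brace between -0.009 and 0.006 m and y of jar in the frame of brace between -0.006 and 0.006 m and z of jar in the frame of brace below 0.005 m and angle between jar's own z axis and vertical below 0.08 rad and z of lid in the frame of jar between 0.114 and 0.149 m and horizontal distance between lid and jar below 0.02 m and angle between lid's own z axis and vertical below 0.17 rad and contact force between the fingers and lid above 2 N and contact force between lid and jar below 0.2 N and contact force between lid and brace below 0.2 N and linear speed of lid below 0.02 m/s); the arm keeps its last pose, push and grip.
It fails at once if the jar is tipped over (angle between jar's own z axis and vertical above 0.5 rad).
It fails at once if a bowl, the paddle or the spatula is disturbed (moved more than 25 mm) (distance of any of paddle, spatula, bowl_white, bowl_clay from where it was at the start of the episode above 0.025 m).
It also fails if it takes over 59 s, if anything falls off the work surface, if the arm or the gripper's body presses on something with over 40 N, if the wrist force passes 120 N, or if a joint passes its speed limit or range.

## Working session

There is one attempt and no reset: what is moved stays moved. The work goes in short steps, Python scripts to look and compute and a tool call to move; the robot and the scene stay as the last step left them, time stands still between calls to the robot, and variables do not carry over. Pictures are saved under pics/ and viewed, about 8 in all and at most 12, crops included, and the job is handed in when it is done.

Besides the shell and the picture viewer there is one more tool, called after ">>>" as a command line: name --argument value ..., lists and objects as JSON in quotes. arm_command: Moves the arm, as the interface text tells. Scaled input: -1 to 1 covers 0.12 m each way for a shift and pi rad each way for a turn. Its arguments: {"type":"object","properties":{"moves":{"type":"array"},"newtons":{"type":"number"}},"required":["moves"]}

```bash
ls; mkdir -p pics; python3 - <<'E'
from station import r
import cv2,numpy as np,pickle
s=r.get_state();print(s)
for n in("scene","top"):
    c=r.camera(n);pickle.dump(c,open(f"{n}0.pkl","wb"));cv2.imwrite(f"pics/{n}0.png",c["color"][:,:,::-1])
    print(n,c["vertical_fov"],c["cx"],c["cy"],c["R"],c["t"])
E
```

```text
pics
{'clock': 0.0, 'qpos': array([ 1.00691678e+00,  1.59053266e-01,  1.59821528e+00, -2.17488999e-05,
        1.38621613e+00, -2.10093041e-01]), 'dq': array([ 0.00125859, -0.00044901,  0.00203414,  0.00062529,  0.00089082,
       -0.00038657]), 'joint_efforts': array([ 1.59165891e-03, -3.85580957e+01, -3.22104514e+01,  7.00840540e-02,
        3.80339823e-02, -1.35621322e-04]), 'tcp_pos': array([0.19889687, 0.53884967, 0.22162504]), 'tool_rot': array([ 8.20502076e-01,  5.71642762e-01, -8.67772056e-04,  3.76860806e-04]), 'force': array([-0.23641088, -0.32482698, -1.53738368]), 'ft_torque': array([ 0.0034459 , -0.01846718, -0.03999807]), 'width': 0.09193327250039865}
scene 49.181677992114786 320.2500628198623 237.6242397041696 [[-0.30011531  0.95380655 -0.01355955]
 [ 0.59087526  0.174722   -0.7876158 ]
 [-0.74886396 -0.24438756 -0.61601745]] [ 0.18504342 -0.27910453  1.77134738]
top 44.70090336142405 327.18969275286764 236.4379744885455 [[ 1.17052637e-03 -9.99999281e-01 -2.62284312e-04]
 [-9.82651166e-01 -1.10157660e-03 -1.85460163e-01]
 [ 1.85459741e-01  4.74819996e-04 -9.82651749e-01]] [-0.00479438  0.58874899  1.58524841]
```

View pics/scene0.png

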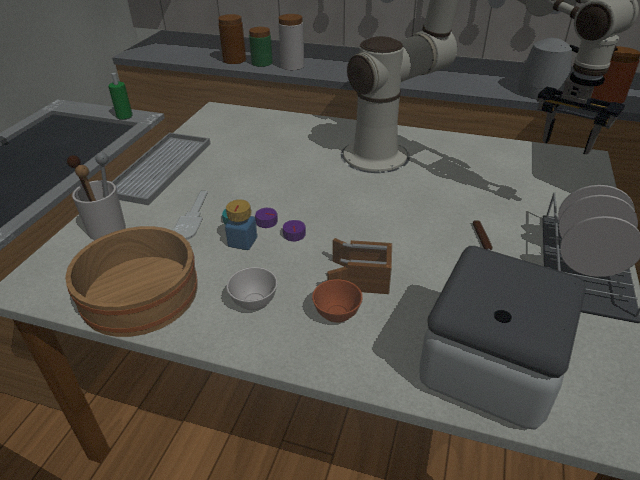

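View pics/top0.png

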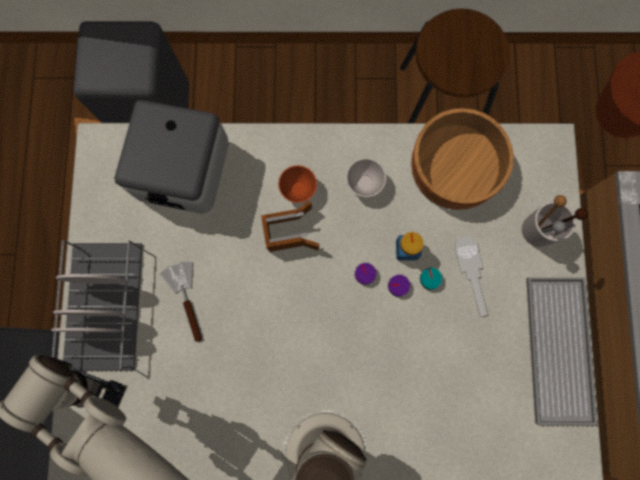

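The brass lid sits on the square blue jar at top (411,243) and scene (238,211). The look-alikes are two purple lids at top (365,273) and (399,286) and a teal one at (431,279); only the brass one fits. The brace is at top (290,228), with its mouth to the right facing the jar. Next I'll check an enlarged crop and measure.

```bash
cat > h.py <<'E'
import numpy as np,cv2,pickle
def K(c):
    f=240/np.tan(np.radians(c["vertical_fov"]/2));return f
def cloud(c):
    f=K(c);v,u=np.mgrid[:480,:640];d=c["depth"]
    P=np.stack([(u-c["cx"])/f*d,(v-c["cy"])/f*d,d],-1)
    return (P-c["t"])@c["R"]   # R^T (P-t)
def proj(c,X):
    p=np.asarray(X)@c["R"].T+c["t"];f=K(c);return p[...,:2]/p[...,2:]*f+[c["cx"],c["cy"]]
def ray(c,uv):
    f=K(c);d=np.array([(uv[0]-c["cx"])/f,(uv[1]-c["cy"])/f,1.])@c["R"];return -c["t"]@c["R"],d/np.linalg.norm(d)
def tri(c1,p1,c2,p2):
    o1,d1=ray(c1,p1);o2,d2=ray(c2,p2)
    s=np.linalg.lstsq(np.stack([d1,-d2],1),o2-o1,rcond=None)[0]
    a,b=o1+s[0]*d1,o2+s[1]*d2;return (a+b)/2,np.linalg.norm(a-b)
E
python3 - <<'E'
from h import *
S=pickle.load(open("scene0.pkl","rb"));T=pickle.load(open("top0.pkl","rb"))
W=cloud(T);c=T["color"].astype(int)
hsv=cv2.cvtColor(T["color"],cv2.COLOR_RGB2HSV)
sub=np.zeros((480,640),bool);sub[225:265,385:430]=1
lid=sub&(hsv[...,0]>8)&(hsv[...,0]<32)&(hsv[...,1]>130)&(hsv[...,2]>90)
v,u=np.nonzero(lid);print("lid px T",u.min(),u.max(),v.min(),v.max(),lid.sum())
P=W[lid];top=P[P[:,2]>np.median(P[:,2])-.008];print("lid top",np.median(P,0),(top.min(0)+top.max(0))/2,np.ptp(top,0))
W2=cloud(S);h2=cv2.cvtColor(S["color"],cv2.COLOR_RGB2HSV)
m=np.zeros((480,640),bool);m[195:225,220:256]=1
m&=(h2[...,0]>8)&(h2[...,0]<32)&(h2[...,1]>130)
P=W2[m];zt=np.percentile(P[:,2],95);print("scene z",zt);top=P[P[:,2]>zt-.006];print((top.min(0)+top.max(0))/2,np.ptp(top,0))
# jar body shoulders in both, blue
for n,h,w,b in(("T",hsv,W,(225,270,385,430)),("S",h2,W2,(205,255,218,262))):
    m=np.zeros((480,640),bool);m[b[0]:b[1],b[2]:b[3]]=1
    m&=(h[...,0]>98)&(h[...,0]<122)&(h[...,1]>90)
    P=w[m];sh=P[(P[:,2]>.06)&(P[:,2]<.08)];print(n,"shoulder n",len(sh),cv2.minAreaRect(sh[:,:2].astype(np.float32)*1000),np.median(sh[:,2]))
    a=P[P[:,2]>.01];print(n,"body",len(a),cv2.minAreaRect(a[a[:,2]<.078][:,:2].astype(np.float32)*1000))
# brace: points z>0.06
m=np.zeros((480,640),bool);m[200:260,250:330]=1
P=W[m];q=P[(P[:,2]>.06)&(P[:,2]<.1)];q=q[(q[:,1]>0)]
print("brace zhist",np.histogram(q[:,2],np.arange(.06,.1,.004)))
g=T["color"][150:310,240:460,::-1];a=cv2.resize(g,None,fx=3.6,fy=3.6,interpolation=cv2.INTER_CUBIC);cv2.imwrite("pics/ctop.png",cv2.convertScaleAbs(a,alpha=1.5))
g=S["color"][180:330,190:400,::-1];a=cv2.resize(g,None,fx=3.8,fy=3.8,interpolation=cv2.INTER_CUBIC);cv2.imwrite("pics/cscene.png",cv2.convertScaleAbs(a,alpha=1.5))
E
```

```text
lid px T 401 422 232 253 387
lid top [ 0.55929102 -0.23206723  0.11828075] [ 0.43756305 -0.13266776  0.8888638 ] [0.30604464 0.25553845 1.55614309]
scene z 0.12203399347713094
[ 0.5644846  -0.23577421  0.11952187] [0.05690399 0.05604436 0.00691651]
T shoulder n 99 ((546.5107421875, -221.48770141601562), (76.40945434570312, 43.32231140136719), 50.52217102050781) 0.06837524486041953
T body 150 ((546.2171630859375, -221.2458953857422), (76.40945434570312, 44.08298110961914), 50.52217102050781)
S shoulder n 214 ((566.3157958984375, -232.412353515625), (61.58907699584961, 61.75525665283203), 88.15640258789062) 0.07039930322266821
S body 424 ((567.5716552734375, -232.40908813476562), (62.80571746826172, 63.0787467956543), 89.91204071044922)
brace zhist (array([ 34,  47,  69,  82, 185, 285, 148,  21,   2,   0]), array([0.06 , 0.064, 0.068, 0.072, 0.076, 0.08 , 0.084, 0.088, 0.092,
       0.096, 0.1  ]))
```

View pics/ctop.png

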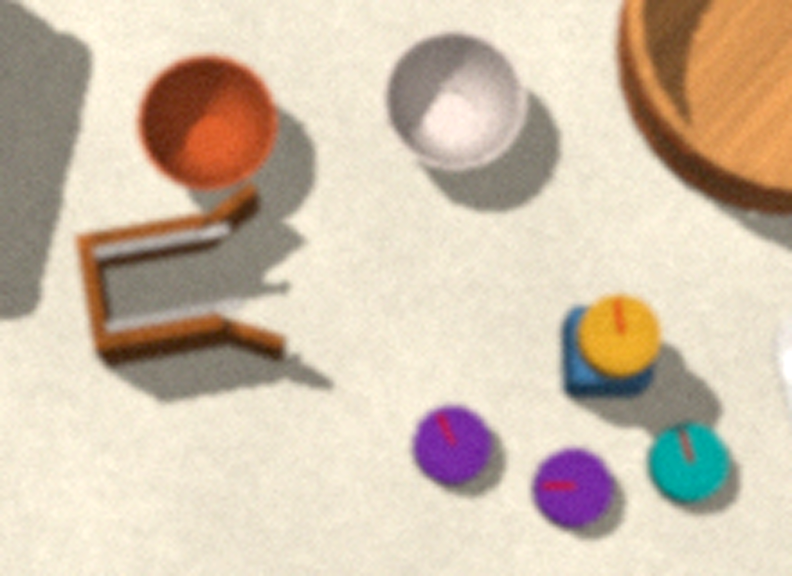

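View pics/cscene.png

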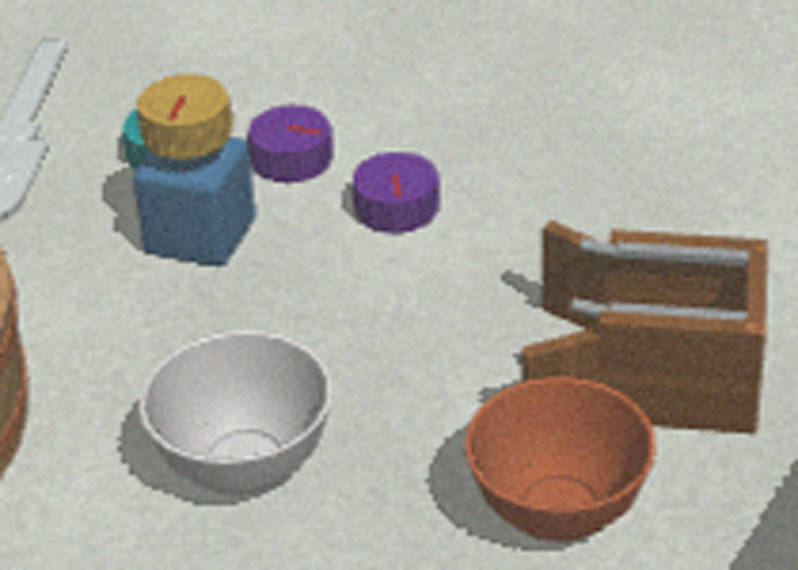

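The crop confirms it: the brass lid with a red mark is on the square blue jar, and the purple and teal ones lie loose on the counter. The mouth of the brace faces right, towards the jar, and the clay bowl is next to its upper guide board. Now I'll fit the brace and jar poses to both views.

```bash
cat > fit.py <<'E'
from h import *
from scipy.optimize import differential_evolution
S=pickle.load(open("scene0.pkl","rb"));T=pickle.load(open("top0.pkl","rb"))
def box(x0,x1,y0,y1,z0,z1): return np.array([[x,y,z] for x in(x0,x1) for y in(y0,y1) for z in(z0,z1)])
def flare(s):
    a=np.array([[-55,34*s],[-98,58.5*s],[-92,69*s],[-52,46*s]])/1000
    return np.vstack([np.c_[a,np.zeros(4)],np.c_[a,np.full(4,.07)]])
wood=[box(-.055,.045,s*.034,s*.046,0,.0825) for s in(1,-1)]+[box(.033,.045,-.046,.046,0,.0825)]+[flare(1),flare(-1)]
lips=[box(-.05,.033,s*.0255,s*.034,.0825,.0825) for s in(1,-1)]
def place(P,p):
    c,s=np.cos(p[2]),np.sin(p[2]);return P@np.array([[c,s,0],[-s,c,0],[0,0,1]])+[p[0],p[1],0]
B=4
def draw(c,parts,p,roi):
    x,y,w,h=roi;M=np.zeros((h*B,w*B),np.uint8)
    for P,v in parts:
        uv=(proj(c,place(P,p))-[x-.5,y-.5])*B
        cv2.fillConvexPoly(M,cv2.convexHull(np.round(uv).astype(np.int32)),v)
    return cv2.resize(M,(w,h),interpolation=cv2.INTER_AREA).astype(float)/255
def hue(c,lo,hi,s,roi,v=0):
    x,y,w,h=roi;a=cv2.cvtColor(c["color"],cv2.COLOR_RGB2HSV)[y:y+h,x:x+w]
    return ((a[...,0]>=lo)&(a[...,0]<=hi)&(a[...,1]>s)&(a[...,2]>v)).astype(float)
def run(items,parts,bounds,name):
    def cost(p): return sum(np.abs(draw(c,parts,p,roi)-m)[k].sum() for c,roi,m,k in items)
    q=differential_evolution(cost,bounds,seed=1,popsize=12,maxiter=60,tol=1e-6);print(name,q.x.round(4),q.fun,[m.sum() for _,_,m,_ in items])
    for i,it in enumerate(items):
        one=[it];f=lambda p:np.abs(draw(it[0],parts,p,it[1])-it[2])[it[3]].sum()
        qq=differential_evolution(f,bounds,seed=1,popsize=12,maxiter=60,tol=1e-6);print("  view",i,qq.x.round(4),round(qq.fun,1))
    return q.x
ang=np.linspace(0,2*np.pi,40)[:-1]
cyl=lambda rr,z0,z1:np.vstack([np.c_[rr*np.cos(ang),rr*np.sin(ang),np.full(39,z)] for z in(z0,z1)])
if __name__=="__main__":
    rT=(255,195,70,60);rS=(318,230,82,70)
    mT=hue(T,2,22,80,rT);mS=hue(S,2,22,60,rS)
    # ignore the clay bowl
    kT=np.ones(mT.shape,bool);kT[:12,20:66]=0
    kS=np.ones(mS.shape,bool);kS[48:,:48]=0
    run([(T,rT,mT,kT),(S,rS,mS,kS)],[(P,255) for P in wood]+[(P,0) for P in lips],[(.55,.7),(.02,.2),(1.4,2.0)],"brace")
    jT=(385,222,48,46);jS=(216,195,48,58)
    j=[(box(-.032,.032,-.032,.032,0,.072),255),(cyl(.0305,.090,.118),255)]
    def m(c,roi): return np.maximum(hue(c,98,122,90,roi),hue(c,8,32,130,roi))
    one=lambda x:np.ones(x.shape,bool)
    a,b=m(T,jT),m(S,jS)
    run([(T,jT,a,one(a)),(S,jS,b,one(b))],j,[(.53,.6),(-.27,-.2),(-.5,.5)],"jar")
    l=[(cyl(.0305,.090,.118),255)]
    a,b=hue(T,8,32,130,jT),hue(S,8,32,130,jS)
    run([(T,jT,a,one(a)),(S,jS,b,one(b))],l,[(.53,.6),(-.27,-.2),(-.01,.01)],"lid")
    # lid top height: triangulate top-ellipse centre
    print("px lid T",np.array(np.nonzero(a)[::-1]).mean(1)+jT[:2])
E
python3 fit.py
```

```text
brace [0.6081 0.1262 1.7641] 463.88235294117646 [np.float64(1140.0), np.float64(3139.0)]
  view 0 [0.6078 0.1289 1.7624] 159.1
  view 1 [0.6079 0.125  1.7579] 235.5
jar [ 0.5607 -0.234   0.4229] 840.9450980392155 [np.float64(547.0), np.float64(683.0)]
  view 0 [ 0.5606 -0.2323 -0.2048] 179.5
  view 1 [ 0.5565 -0.2358  0.4388] 642.7
lid [ 0.5625 -0.2347 -0.0091] 293.0392156862745 [np.float64(396.0), np.float64(241.0)]
  view 0 [ 0.561  -0.2326  0.0013] 51.6
  view 1 [ 0.5301 -0.2544  0.0065] 214.4
px lid T [411.63636364 243.02777778]
```

```bash
python3 - <<'E'
from fit import *
jT=(385,222,48,46);jS=(216,195,48,58)
h=cv2.cvtColor(S["color"],cv2.COLOR_RGB2HSV)
print("lid S hsv",h[205:222:4,238].tolist(),"body",h[230:246:5,238].tolist(),h[230:246:5,250].tolist(),"teal",h[215,225].tolist(),"bg",h[250,225].tolist())
def m(c,roi): return np.maximum(hue(c,95,125,70,roi),hue(c,8,35,75,roi))
a,b=m(T,jT),m(S,jS)
for n,x in(("a",a),("b",b)):cv2.imwrite(f"pics/m{n}.png",x*255)
j=[(box(-.032,.032,-.032,.032,0,.072),255),(cyl(.0305,.090,.118),255),(cyl(.02,.07,.09),255)]
one=lambda x:np.ones(x.shape,bool)
run([(T,jT,a,one(a)),(S,jS,b,one(b))],j,[(.53,.6),(-.27,-.2),(-.3,.5)],"jar")
a,b=hue(T,8,35,75,jT),hue(S,8,35,75,jS)
def cl(z):return [(cyl(.0305,z-.028,z),255)]
for z in(.110,.114,.118,.122):run([(T,jT,a,one(a)),(S,jS,b,one(b))],cl(z),[(.53,.6),(-.27,-.2),(-.01,.01)],f"lid z={z}")
# red mark
x,y,w,hh=jT;q=cv2.cvtColor(T["color"],cv2.COLOR_RGB2HSV)
mk=(((q[...,0]<8)|(q[...,0]>172))&(q[...,1]>120));v,u=np.nonzero(mk[228:258,398:426])
o=[]
for uu,vv in zip(u+398,v+228):
    p,d=ray(T,(uu,vv));o.append((p+d*(.118-p[2])/d[2])[:2])
o=np.array(o);print("mark",len(o),o.mean(0))
l=cv2.fitLine(o.astype(np.float32),cv2.DIST_L2,0,.001,.001).ravel();print("mark yaw",np.arctan2(l[1],l[0]))
E
```

```text
lid S hsv [[11, 154, 114], [20, 139, 125], [21, 129, 87], [23, 99, 75], [20, 104, 83]] body [[106, 100, 74], [106, 84, 70], [104, 90, 71], [104, 83, 68]] [[103, 91, 76], [103, 92, 78], [105, 83, 74], [106, 107, 67]] teal [91, 153, 100] bg [40, 12, 130]
jar [ 0.5627 -0.2356  0.2404] 302.63529411764705 [np.float64(624.0), np.float64(1204.0)]
  view 0 [ 0.5633 -0.235  -0.0419] 111.7
  view 1 [ 0.5599 -0.2374  0.2369] 151.5
lid z=0.11 [ 5.626e-01 -2.359e-01  4.000e-04] 192.39607843137253 [np.float64(443.0), np.float64(445.0)]
  view 0 [ 0.5638 -0.2352  0.0067] 24.0
  view 1 [ 0.5509 -0.2429  0.0061] 29.3
lid z=0.114 [ 0.5623 -0.2353  0.006 ] 130.78039215686275 [np.float64(443.0), np.float64(445.0)]
  view 0 [ 5.631e-01 -2.346e-01  4.000e-04] 24.3
  view 1 [ 0.5557 -0.2401  0.008 ] 31.8
lid z=0.118 [ 0.5623 -0.2348  0.006 ] 82.53725490196078 [np.float64(443.0), np.float64(445.0)]
  view 0 [ 0.5626 -0.234  -0.0055] 24.8
  view 1 [ 0.5606 -0.2376 -0.0016] 35.0
lid z=0.122 [ 0.5629 -0.2342  0.0036] 90.83529411764707 [np.float64(443.0), np.float64(445.0)]
  view 0 [ 0.5618 -0.2333  0.    ] 25.3
  view 1 [ 0.5658 -0.2345 -0.0027] 39.1
mark 0 nan[ WARN:0@0.710] global loadsave.cpp:1063 imwrite_ Unsupported depth image for selected encoder is fallbacked to CV_8U.
<stdin>:20: RuntimeWarning: Mean of empty slice.
  ret = ret.dtype.type(ret / rcount)
Traceback (most recent call last):
cv2.error: OpenCV(4.12.0) /io/opencv/modules/imgproc/src/linefit.cpp:618: error: (-215:Assertion failed) npoints2 >= 0 || npoints3 >= 0 in function 'fitLine'
```

```bash
python3 - <<'E'
from fit import *
W=cloud(S);h=cv2.cvtColor(S["color"],cv2.COLOR_RGB2HSV)
m=np.zeros((480,640),bool);m[205:255,218:262]=1
m&=(h[...,0]>98)&(h[...,0]<122)&(h[...,1]>65)
m=cv2.erode(m.astype(np.uint8),np.ones((3,3)))>0
P=W[m];P=P[(P[:,2]>.01)&(P[:,2]<.062)][:,:2];print(len(P))
# visible faces: fit L-shape (two perpendicular outer edges): distance to the square's border with free yaw
from scipy.optimize import least_squares
best=None
for y0 in np.arange(-.7,.8,.1):
    def f(p):
        c,s=np.cos(p[2]),np.sin(p[2]);q=(P-p[:2])@np.array([[c,-s],[s,c]]);return np.abs(q).max(1)-.032
    r_=least_squares(f,[.562,-.235,y0],loss="soft_l1",f_scale=.002)
    if best is None or r_.cost<best.cost:best=r_
    print(round(y0,1),r_.x.round(4),round(r_.cost*1e6,1))
I=T["color"].astype(float);a=I[228:258,398:426];ratio=a[...,1]/(a[...,0]+1)
lidm=hue(T,0,35,75,(398,228,28,30))>0
ratio[~lidm]=.65;w=np.clip(.52-ratio,0,1);print(np.percentile(ratio[lidm],[5,20,50]));v,u=np.nonzero(w>0)
o=[]
for uu,vv in zip(u+398,v+228):
    p,d=ray(T,(uu,vv));o.append((p+d*(.118-p[2])/d[2])[:2])
o=np.array(o);print(len(o),o.round(3).tolist())
E
```

```text
386
-0.7 [ 0.5622 -0.2359 -0.0024] 445.5
-0.6 [ 0.5622 -0.2359 -0.0024] 445.5
-0.5 [ 0.5622 -0.2359 -0.0024] 445.5
-0.4 [ 0.5622 -0.2359 -0.0024] 445.5
-0.3 [ 0.5622 -0.2359 -0.0024] 445.5
-0.2 [ 0.5622 -0.2359 -0.0024] 445.5
-0.1 [ 0.5622 -0.2359 -0.0024] 445.5
-0.0 [ 0.5622 -0.2359 -0.0024] 445.5
0.1 [ 0.5622 -0.2359 -0.0024] 445.5
0.2 [ 0.5622 -0.2359 -0.0024] 445.5
0.3 [ 0.5622 -0.2359 -0.0024] 445.5
0.4 [ 0.5622 -0.2359 -0.0024] 445.5
0.5 [ 0.5622 -0.2359 -0.0024] 445.5
0.6 [ 0.5622 -0.2359 -0.0024] 445.5
0.7 [ 0.5622 -0.2359 -0.0024] 445.5
[0.58862229 0.71317829 0.7254902 ]
12 [[0.584, -0.231], [0.581, -0.231], [0.578, -0.23], [0.578, -0.233], [0.576, -0.23], [0.576, -0.233], [0.573, -0.23], [0.573, -0.233], [0.57, -0.23], [0.57, -0.233], [0.567, -0.233], [0.565, -0.233]]
```

Brace at (0.608, 0.126), yaw 1.761. Jar at (0.562, -0.2355), yaw about 0; lid top about 0.118, lid mark yaw about 0.12. The jaws go along world y (yaw 1.571) for the grip. Now the approach.

>>> arm_command --moves '[[[-1, 0, -0.7, 0, 0, 0, 1], [-1, 0, -0.7, 0, 0, 0, 1], [-1, 0, -0.7, 0, 0, 0, 1], [-1, 0, -0.7, 0, 0, 0, 1]]]'

```text
clock: 0.43
tcp_pos: [0.1569, 0.4251, 0.3088]
tool_rot: [0.82, 0.572, 0.001, -0.0]
force: [0.6, 1.0, 0.1]
width: 0.0921
```

>>> arm_command --moves '[[[-1, 1, 0, 0, 0, 0, 1], [-1, 1, 0, 0, 0, 0, 1], [-1, 1, 0, 0, 0, 0, 1], [-1, 1, 0, 0, 0, 0, 1], [-1, 1, 0, 0, 0, 0, 1]]]'

```text
clock: 0.85
tcp_pos: [0.2311, 0.268, 0.3063]
tool_rot: [0.823, 0.568, 0.0, 0.001]
force: [-0.1, 0.1, -0.3]
width: 0.0918
```

>>> arm_command --moves '[[[-1, 1, 0, 0, 0, 0, 1], [-1, 1, 0, 0, 0, 0, 1], [-1, 1, 0, 0, 0, 0, 1], [-1, 1, 0, 0, 0, 0, 1], [-1, 1, 0, 0, 0, 0, 1]]]'

```text
clock: 1.27
tcp_pos: [0.3017, 0.1129, 0.3062]
tool_rot: [0.824, 0.567, -0.001, 0.001]
force: [0.5, 1.6, -0.6]
width: 0.0919
```

>>> arm_command --moves '[[[-1, 1, 0, 0, 0, 0, 1], [-1, 1, 0, 0, 0, 0, 1], [-1, 1, 0, 0, 0, 0, 1], [-1, 1, 0, 0, 0, 0, 1], [-1, 1, 0, 0, 0, 0, 1]]]'

```text
clock: 1.68
tcp_pos: [0.3719, -0.0399, 0.3057]
tool_rot: [0.822, 0.569, -0.001, 0.0]
force: [0.2, 1.0, -1.3]
width: 0.0916
```

>>> arm_command --moves '[[[-1, 1, 0, 0, 0, 0, 1], [-1, 1, 0, 0, 0, 0, 1], [-1, 1, 0, 0, 0, 0, 1], [-1, 1, 0, 0, 0, 0, 1], [-1, 1, 0, 0, 0, 0, 1]]]'

```text
clock: 2.1
tcp_pos: [0.4431, -0.1935, 0.3045]
tool_rot: [0.821, 0.57, -0.001, -0.001]
force: [-0.2, 0.4, -0.1]
width: 0.0922
```

```bash
cat > go.py <<'E'
import sys,numpy as np
from station import r
from scipy.spatial.transform import Rotation as Ro
s=r.get_state();R=Ro.from_quat(s["tool_rot"]);X=R.as_matrix()
yaw=np.arctan2(X[1,0],X[0,0])
print("t",round(float(s["clock"]),2),"tcp",s["tcp_pos"].round(4),"yaw",round(yaw,4),"F",s["force"].round(1),"M",s["ft_torque"].round(2),"w",round(s["width"],4),"q",s["qpos"].round(2))
if len(sys.argv)>4:
    g=np.array(sys.argv[1:4],float);th=float(sys.argv[4])
    Rg=Ro.from_matrix(np.array([[np.cos(th),np.sin(th),0],[np.sin(th),-np.cos(th),0],[0,0,-1]]))
    print("shift",(X.T@(g-s["tcp_pos"])/.12).round(3),"turn",((R.inv()*Rg).as_rotvec()/np.pi).round(4))
E
python3 go.py .562 -.2355 .18 1.571
```

```text
t 2.1 tcp [ 0.4431 -0.1935  0.3045] yaw 1.2137 F [-0.2  0.4 -0.1] M [ 0.04 -0.04 -0.03] w 0.0922 q [-0.66 -0.13  1.72 -0.    1.55 -1.88]
shift [0.019 1.054 1.035] turn [-8.000e-04 -1.000e-04 -1.137e-01]
```

>>> arm_command --moves '[[[0.02, 1, 1, 0, 0, -0.113, 1], [0.02, 1, 1, 0, 0, -0.113, 1], [0.02, 1, 1, 0, 0, -0.113, 1], [0.02, 1, 1, 0, 0, -0.113, 1], [0.02, 1, 1, 0, 0, -0.113, 1], [0.02, 1, 1, 0, 0, -0.113, 1], [0.02, 1, 1, 0, 0, -0.113, 1]]]'

```text
clock: 2.68
tcp_pos: [0.5552, -0.2279, 0.1875]
tool_rot: [0.706, 0.708, 0.0, 0.0]
force: [-0.4, 0.6, 0.8]
width: 0.0917
```

```bash
python3 go.py .562 -.2355 .100 1.571
```

```text
t 2.68 tcp [ 0.5552 -0.2279  0.1875] yaw 1.5731 F [-0.4  0.6  0.8] M [ 0.06 -0.    0.  ] w 0.0917 q [-0.59  0.25  1.56  0.    1.33 -2.16]
shift [-0.064  0.056  0.729] turn [ 0.0001 -0.      0.0007]
```

Joint 6 would end close to its limit after unscrewing, so I'll take the other half-turn grasp now, which costs about 2 s.

>>> arm_command --moves '[[[-0.06, 0.055, 0, 0, 0, 0.36, 1], [-0.06, 0.055, 0, 0, 0, 0.36, 1], [-0.06, 0.055, 0, 0, 0, 0.36, 1], [-0.06, 0.055, 0, 0, 0, 0.36, 1], [-0.06, 0.055, 0, 0, 0, 0.36, 1], [-0.06, 0.055, 0, 0, 0, 0.36, 1], [-0.06, 0.055, 0, 0, 0, 0.36, 1], [-0.06, 0.055, 0, 0, 0, 0.36, 1], [-0.06, 0.055, 0, 0, 0, 0.36, 1], [-0.06, 0.055, 0, 0, 0, 0.36, 1]]]'

```text
clock: 3.52
tcp_pos: [0.5622, -0.2362, 0.1906]
tool_rot: [0.976, 0.217, 0.002, 0.002]
force: [0.6, -0.1, 0.4]
width: 0.0918
```

>>> arm_command --moves '[[[0, 0, 0, 0, 0, 0.36, 1], [0, 0, 0, 0, 0, 0.36, 1], [0, 0, 0, 0, 0, 0.36, 1], [0, 0, 0, 0, 0, 0.36, 1], [0, 0, 0, 0, 0, 0.36, 1], [0, 0, 0, 0, 0, 0.36, 1], [0, 0, 0, 0, 0, 0.36, 1], [0, 0, 0, 0, 0, 0.36, 1], [0, 0, 0, 0, 0, 0.36, 1], [0, 0, 0, 0, 0, 0.36, 1]]]'

```text
clock: 4.35
tcp_pos: [0.562, -0.2363, 0.1893]
tool_rot: [0.941, -0.338, 0.002, 0.0]
force: [0.5, 0.4, 0.6]
width: 0.0922
```

>>> arm_command --moves '[[[0, 0, 0, 0, 0, 0.28, 1], [0, 0, 0, 0, 0, 0.28, 1], [0, 0, 0, 0, 0, 0.28, 1], [0, 0, 0, 0, 0, 0.28, 1], [0, 0, 0, 0, 0, 0.28, 1], [0, 0, 0, 0, 0, 0.28, 1], [0, 0, 0, 0, 0, 0.28, 1], [0, 0, 0, 0, 0, 0.28, 1], [0, 0, 0, 0, 0, 0.28, 1]]]'

```text
clock: 5.1
tcp_pos: [0.5618, -0.2363, 0.188]
tool_rot: [0.71, -0.704, 0.001, -0.0]
force: [0.3, 0.9, -0.6]
width: 0.0922
```

```bash
python3 go.py .562 -.2355 .100 -1.571
```

```text
t 5.1 tcp [ 0.5618 -0.2363  0.188 ] yaw -1.5628 F [ 0.3  0.9 -0.6] M [-0.    0.22  0.02] w 0.0922 q [-0.6   0.27  1.54  0.    1.33  0.97]
shift [-0.007 -0.     0.733] turn [-0.0005 -0.0004  0.0026]
```

>>> arm_command --moves '[[[0, 0, 0.3, 0, 0, 0, 1], [0, 0, 0.5, 0, 0, 0.002, 1], [0, 0, 0.65, 0, 0, 0.002, 1], [0, 0, 0.73, 0, 0, 0.002, 1], [0, 0, 0.73, 0, 0, 0.002, 1], [0, 0, 0.73, 0, 0, 0.002, 1]]]'

```text
clock: 5.6
tcp_pos: [0.5619, -0.2364, 0.0998]
tool_rot: [-0.706, 0.708, -0.0, 0.0]
force: [0.4, 0.1, 0.4]
width: 0.0917
```

>>> arm_command --moves '[[[0, 0, 0, 0, 0, 0, -1], [0, 0, 0, 0, 0, 0, -1], [0, 0, 0, 0, 0, 0, -1], [0, 0, 0, 0, 0, 0, -1], [0, 0, 0, 0, 0, 0, -1], [0, 0, 0, 0, 0, 0, -1], [0, 0, 0, 0, 0, 0, -1], [0, 0, 0, 0, 0, 0, -1]]]' --newtons 60

```text
clock: 6.27
tcp_pos: [0.562, -0.236, 0.0996]
tool_rot: [-0.705, 0.709, -0.0, 0.0]
force: [-0.5, 3.6, 5.8]
width: 0.0602
```

```bash
python3 go.py .562 -.2355 .100 -1.571; python3 - <<'E'
from station import r
import cv2,numpy as np,pickle
S=r.camera("scene");T=r.camera("top")
pickle.dump((S,T),open("g1.pkl","wb"))
a=cv2.resize(S["color"][150:300,180:330],(600,600),interpolation=3)
cv2.imwrite("pics/g1.png",cv2.convertScaleAbs(a[:,:,::-1],alpha=1.4))
E
```

```text
t 6.27 tcp [ 0.562  -0.236   0.0996] yaw -1.5757 F [-0.5  3.6  5.8] M [ 0.72  0.22 -0.02] w 0.0602 q [-0.6   0.36  1.6   0.    1.17  0.98]
shift [-0.004  0.    -0.003] turn [-0.0002  0.0001 -0.0015]
```

View pics/g1.png

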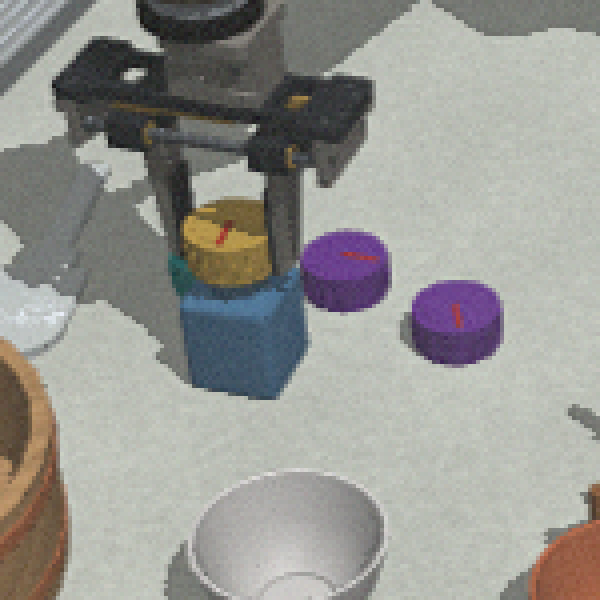

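The red mark is at about 0.1 rad, the brass lid is gripped near the middle (60.2 mm wide) and the jar is upright. Next I'll drag it towards the brace axis, turning 0.19 rad anticlockwise.

>>> arm_command --moves '[[[-0.1, -0.03, 0, 0, 0, -0.006, -1], [-0.2, -0.06, 0, 0, 0, -0.012, -1], [-0.3, -0.09, 0, 0, 0, -0.02, -1], [-0.4, -0.13, 0, 0, 0, -0.03, -1], [-0.5, -0.17, 0, 0, 0, -0.04, -1], [-0.6, -0.2, 0, 0, 0, -0.05, -1], [-0.7, -0.24, 0, 0, 0, -0.06, -1], [-0.8, -0.28, 0, 0, 0, -0.06, -1], [-0.9, -0.31, 0, 0, 0, -0.06, -1], [-0.9, -0.31, 0, 0, 0, -0.06, -1]]]'

```text
clock: 7.2
tcp_pos: [0.6005, -0.125, 0.0993]
tool_rot: [0.77, -0.638, -0.0, -0.001]
force: [1.6, 1.1, 5.1]
width: 0.0602
```

```bash
python3 go.py .636 -.021 .100 -1.381
```

```text
t 7.2 tcp [ 0.6005 -0.125   0.0993] yaw -1.3842 F [1.6 1.1 5.1] M [ 0.13 -0.17  0.11] w 0.0602 q [-0.4   0.37  1.59  0.    1.18  0.98]
shift [-0.797 -0.451 -0.004] turn [-0.0005  0.0006 -0.001 ]
```

>>> arm_command --moves '[[[-0.1, -0.06, 0, 0, 0, 0, -1], [-0.2, -0.12, 0, 0, 0, 0, -1], [-0.3, -0.18, 0, 0, 0, 0, -1], [-0.4, -0.23, 0, 0, 0, 0, -1], [-0.5, -0.29, 0, 0, 0, 0, -1], [-0.6, -0.34, -0.005, 0, 0, 0, -1], [-0.7, -0.4, -0.005, 0, 0, 0, -1], [-0.8, -0.45, -0.005, 0, 0, 0, -1], [-0.8, -0.45, -0.005, 0, 0, 0, -1], [-0.8, -0.45, -0.005, 0, 0, 0, -1]]]'

```text
clock: 8.03
tcp_pos: [0.6355, -0.0214, 0.0996]
tool_rot: [0.769, -0.639, -0.001, -0.002]
force: [1.3, 1.8, 5.4]
width: 0.0602
```

```bash
python3 go.py .636 -.021 .100 -1.381; python3 - <<'E'
from fit import *
from station import r
S=r.camera("scene");T=r.camera("top");pickle.dump((S,T),open("g2.pkl","wb"))
W=cloud(S);h=cv2.cvtColor(S["color"],cv2.COLOR_RGB2HSV)
p0=proj(S,[.636,-.021,.03]);x,y=p0.astype(int)
m=np.zeros((480,640),bool);m[y-35:y+35,x-35:x+35]=1
m&=(h[...,0]>98)&(h[...,0]<122)&(h[...,1]>65)
m=cv2.erode(m.astype(np.uint8),np.ones((3,3)))>0
P=W[m];P=P[(P[:,2]>.01)&(P[:,2]<.062)][:,:2]
from scipy.optimize import least_squares
def f(p):
    c,s=np.cos(p[2]),np.sin(p[2]);q=(P-p[:2])@np.array([[c,-s],[s,c]]);return np.abs(q).max(1)-.032
r_=least_squares(f,[.636,-.021,.1],loss="soft_l1",f_scale=.002);print(len(P),r_.x,"brace yaw",1.761-np.pi/2)
# brace from scene depth: wall side & wood pixels -> jar in brace frame
b=np.array([.608,.126]);u=np.array([np.cos(1.761),np.sin(1.761)]);d=r_.x[:2]-b
print("jar in brace",d@u,d@[-u[1],u[0]],"tcp in brace y",(np.array(r.get_state()["tcp_pos"])[:2]-b)@[-u[1],u[0]])
a=cv2.resize(T["color"][150:310,240:400],(600,600),interpolation=3)
cv2.imwrite("pics/g2.png",cv2.convertScaleAbs(a[:,:,::-1],alpha=1.4))
E
```

```text
t 8.03 tcp [ 0.6355 -0.0214  0.0996] yaw -1.3858 F [1.3 1.8 5.4] M [ 0.57 -0.13  0.04] w 0.0602 q [-0.23  0.43  1.52  0.    1.19  1.16]
shift [-0.003 -0.005 -0.003] turn [-0.0005  0.001  -0.0015]
412 [ 0.6351189  -0.02262547  0.12722702] brace yaw 0.19020367320510334
jar in brace -0.1510721866699786 0.0014691339169191377 tcp in brace y 0.0009143002278854954
```

View pics/g2.png

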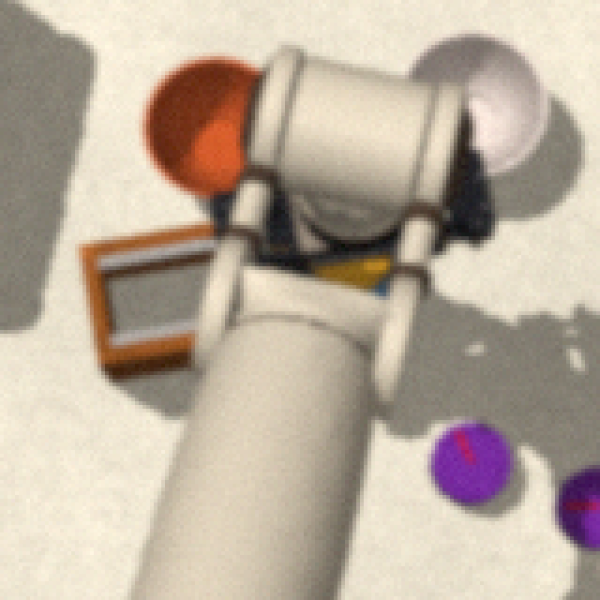

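The top view is mostly hidden by the arm, but the channel is visible at the left. Depth puts the jar about 1.5 mm off the channel axis and within 0.06 rad. Next I'll add a small correction and feed it in.

>>> arm_command --moves '[[[0, -0.01, 0, 0, 0, -0.01, -1], [-0.08, -0.01, 0, 0, 0, -0.01, -1], [-0.16, -0.01, 0, 0, 0, -0.01, -1], [-0.24, -0.01, 0, 0, 0, -0.01, -1], [-0.32, -0.01, 0, 0, 0, -0.01, -1], [-0.4, -0.01, 0, 0, 0, -0.01, -1], [-0.48, -0.01, 0, 0, 0, -0.01, -1], [-0.5, -0.01, 0, 0, 0, -0.01, -1]]]'

```text
clock: 8.8
tcp_pos: [0.6246, 0.037, 0.0994]
tool_rot: [0.779, -0.627, -0.0, -0.0]
force: [-0.3, -5.1, 2.1]
width: 0.0604
```

```bash
python3 go.py .608 .126 .100 -1.381; python3 - <<'E'
from fit import *
from station import r
from scipy.optimize import least_squares
S=r.camera("scene")
tc=np.array(r.get_state()["tcp_pos"])
W=cloud(S);h=cv2.cvtColor(S["color"],cv2.COLOR_RGB2HSV)
x,y=proj(S,[tc[0],tc[1],.03]).astype(int)
m=np.zeros((480,640),bool);m[y-35:y+35,x-35:x+35]=1
m&=(h[...,0]>98)&(h[...,0]<122)&(h[...,1]>65)
m=cv2.erode(m.astype(np.uint8),np.ones((3,3)))>0
P=W[m];P=P[(P[:,2]>.01)&(P[:,2]<.062)][:,:2]
def f(p):
    c,s=np.cos(p[2]),np.sin(p[2]);q=(P-p[:2])@np.array([[c,-s],[s,c]]);return np.abs(q).max(1)-.032
r_=least_squares(f,[*tc[:2],.15],loss="soft_l1",f_scale=.002);print(len(P),r_.x)
E
```

```text
t 8.8 tcp [0.6246 0.037  0.0994] yaw -1.3545 F [-0.3 -5.1  2.1] M [-0.95 -0.06  0.01] w 0.0604 q [-0.13  0.4   1.55  0.    1.19  1.22]
shift [-0.754 -0.024 -0.005] turn [0.0002 0.0002 0.0084]
96 [0.6228988  0.0386134  0.19845992]
```

>>> arm_command --moves '[[[-0.05, 0, 0, 0, 0, 0, -1], [-0.1, 0, 0, 0, 0, 0, -1], [-0.15, 0, 0, 0, 0, 0, -1], [-0.2, -0.005, 0, 0, 0, 0, -1], [-0.25, -0.005, 0, 0, 0, 0, -1], [-0.3, -0.01, 0, 0, 0, 0, -1], [-0.35, -0.01, 0, 0, 0, 0, -1], [-0.35, -0.01, 0, 0, 0, 0, -1]]]'

```text
clock: 9.52
tcp_pos: [0.6169, 0.0779, 0.0994]
tool_rot: [0.779, -0.627, -0.001, -0.0]
force: [-0.6, 0.0, 1.6]
width: 0.0603
```

```bash
python3 go.py .608 .126 .100 -1.381
```

```text
t 9.52 tcp [0.6169 0.0779 0.0994] yaw -1.355 F [-0.6  0.   1.6] M [-0.32  0.1  -0.03] w 0.0603 q [-0.07  0.39  1.57  0.    1.18  1.29]
shift [-0.407 -0.013 -0.004] turn [0.0001 0.0004 0.0083]
```

>>> arm_command --moves '[[[-0.05, 0, 0, 0, 0, 0, -1], [-0.1, 0, 0, 0, 0, 0, -1], [-0.15, -0.005, 0, 0, 0, 0, -1], [-0.2, -0.005, 0, 0, 0, 0, -1], [-0.25, -0.01, 0, 0, 0, 0, -1], [-0.3, -0.01, 0, 0, 0, 0, -1], [-0.34, -0.01, 0, 0, 0, 0, -1], [-0.37, -0.01, 0, 0, 0, 0, -1], [-0.37, -0.01, 0, 0, 0, 0, -1]]]'

```text
clock: 10.27
tcp_pos: [0.6087, 0.121, 0.0995]
tool_rot: [0.779, -0.627, -0.0, -0.0]
force: [-0.2, -0.8, 0.3]
width: 0.0602
```

>>> arm_command --moves '[[[-0.015, 0, 0, 0, 0, 0, -1], [-0.03, 0, 0, 0, 0, 0, -1], [-0.03, 0, 0, 0, 0, 0, -1]]]'

```text
clock: 10.52
tcp_pos: [0.6082, 0.1236, 0.0994]
tool_rot: [0.779, -0.627, -0.0, 0.0]
force: [0.8, -0.4, -1.3]
width: 0.0601
```

```bash
python3 go.py .608 .126 .100 -1.381
```

```text
t 10.52 tcp [0.6082 0.1236 0.0994] yaw -1.356 F [ 0.8 -0.4 -1.3] M [-0.48  0.    0.  ] w 0.0601 q [0.01 0.39 1.57 0.   1.18 1.36]
shift [-0.02  -0.003 -0.005] turn [0.0001 0.0001 0.0079]
```

Still free. I'll feel for the stop in 1 mm steps.

>>> arm_command --moves '[[[-0.01, 0, 0, 0, 0, 0, -1], [-0.018, 0, 0, 0, 0, 0, -1], [-0.018, 0, 0, 0, 0, 0, -1]]]'

```text
clock: 10.77
tcp_pos: [0.6078, 0.1256, 0.0995]
tool_rot: [0.779, -0.627, -0.0, 0.0]
force: [1.1, -1.9, -2.0]
width: 0.0602
```

>>> arm_command --moves '[[[-0.008, 0, 0, 0, 0, 0, -1], [-0.012, 0, 0, 0, 0, 0, -1], [-0.012, 0, 0, 0, 0, 0, -1]]]'

```text
clock: 11.02
tcp_pos: [0.6075, 0.1271, 0.0995]
tool_rot: [0.779, -0.627, -0.0, -0.0]
force: [1.3, -1.4, -2.2]
width: 0.06
```

```bash
python3 go.py .608 .126 .100 -1.381
```

```text
t 11.02 tcp [0.6075 0.1271 0.0995] yaw -1.3559 F [ 1.3 -1.4 -2.2] M [-0.6  -0.08  0.04] w 0.06 q [0.01 0.39 1.57 0.   1.18 1.37]
shift [ 0.01  -0.002 -0.004] turn [0.     0.0001 0.008 ]
```

>>> arm_command --moves '[[[-0.008, 0, 0, 0, 0, 0, -1], [-0.012, 0, 0, 0, 0, 0, -1], [-0.012, 0, 0, 0, 0, 0, -1]]]'

```text
clock: 11.27
tcp_pos: [0.6073, 0.1281, 0.0995]
tool_rot: [0.779, -0.627, 0.0, 0.0]
force: [1.5, -4.2, -3.8]
width: 0.0602
```

>>> arm_command --moves '[[[-0.008, 0, 0, 0, 0, 0, -1], [-0.012, 0, 0, 0, 0, 0, -1], [-0.012, 0, 0, 0, 0, 0, -1]]]'

```text
clock: 11.52
tcp_pos: [0.6074, 0.1284, 0.0995]
tool_rot: [0.779, -0.627, 0.001, 0.001]
force: [2.5, -6.8, -4.3]
width: 0.0606
```

```bash
python3 go.py .608 .126 .100 -1.381; python3 - <<'E'
from station import r
import cv2,pickle
S=r.camera("scene");pickle.dump(S,open("g3.pkl","wb"))
a=cv2.resize(S["color"][190:320,300:430],(600,600),interpolation=3)
cv2.imwrite("pics/g3.png",cv2.convertScaleAbs(a[:,:,::-1],alpha=1.4))
E
```

```text
t 11.52 tcp [0.6074 0.1284 0.0995] yaw -1.3555 F [ 2.5 -6.8 -4.3] M [-1.53 -0.35  0.16] w 0.0606 q [ 0.02  0.39  1.57 -0.    1.18  1.37]
shift [ 0.02  -0.001 -0.004] turn [-0.0001 -0.0009  0.0081]
```

View pics/g3.png

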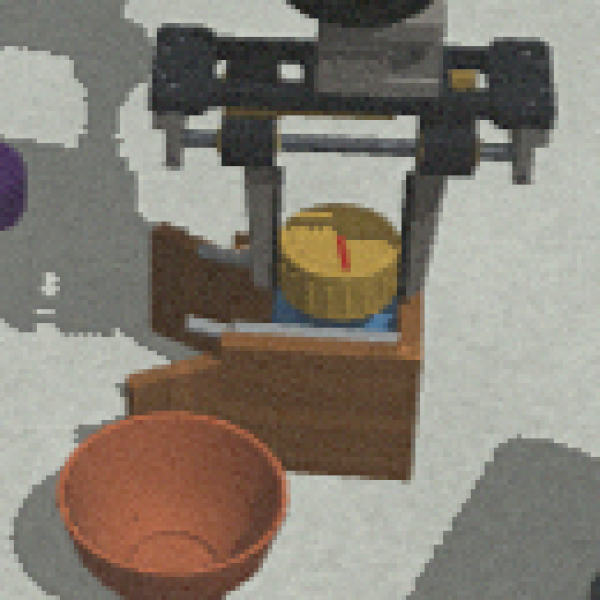

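The jar is seated between the walls and under the lips, lid on, and force rises at y = 0.1284, so it's at the stop. I'll ease off slightly and unscrew.

>>> arm_command --moves '[[[0.005, 0, 0, 0, 0, 0, -1], [0.005, 0, 0, 0, 0, -0.03, -1], [0.005, 0, 0, 0, 0, -0.06, -1], [0.005, 0, 0, 0, 0, -0.09, -1], [0.005, 0, 0, 0, 0, -0.12, -1], [0.005, 0, 0, 0, 0, -0.15, -1], [0.005, 0, 0, 0, 0, -0.18, -1], [0.005, 0, 0, 0, 0, -0.18, -1]]]' --newtons 60

```text
clock: 12.23
tcp_pos: [0.6075, 0.1276, 0.0999]
tool_rot: [0.923, -0.384, 0.001, 0.001]
force: [-0.6, -6.7, -0.8]
width: 0.0599
```

```bash
python3 go.py .6074 .128 .0995 -0.26
```

```text
t 12.23 tcp [0.6075 0.1276 0.0999] yaw -0.7876 F [-0.6 -6.7 -0.8] M [-1.44  0.05 -0.11] w 0.0599 q [ 0.01  0.39  1.57 -0.    1.18  0.8 ]
shift [-0.003 -0.002  0.003] turn [ 0.0005 -0.0004 -0.1679]
```

>>> arm_command --moves '[[[0, 0, 0, 0, 0, -0.03, -1], [0, 0, 0, 0, 0, -0.06, -1], [0, 0, 0, 0, 0, -0.09, -1], [0, 0, 0, 0, 0, -0.12, -1], [0, 0, 0, 0, 0, -0.15, -1], [0, 0, 0, 0, 0, -0.172, -1], [0, 0, 0, 0, 0, -0.172, -1], [0, 0, 0, 0, 0, -0.172, -1]]]'

```text
clock: 12.9
tcp_pos: [0.6079, 0.128, 0.1018]
tool_rot: [0.992, -0.125, 0.001, 0.001]
force: [-2.4, -6.8, 7.3]
width: 0.0602
```

```bash
python3 go.py .6074 .128 .0995 -0.26; python3 - <<'E'
from station import r
import cv2,pickle
S=r.camera("scene");pickle.dump(S,open("g4.pkl","wb"))
a=cv2.resize(S["color"][190:320,300:430],(600,600),interpolation=3)
cv2.imwrite("pics/g4.png",cv2.convertScaleAbs(a[:,:,::-1],alpha=1.4))
E
```

```text
t 12.9 tcp [0.6079 0.128  0.1018] yaw -0.2503 F [-2.4 -6.8  7.3] M [-1.37  0.53  0.03] w 0.0602 q [ 0.01  0.39  1.57 -0.    1.18  0.27]
shift [-0.004  0.001  0.019] turn [ 0.0005 -0.0006  0.0031]
```

View pics/g4.png

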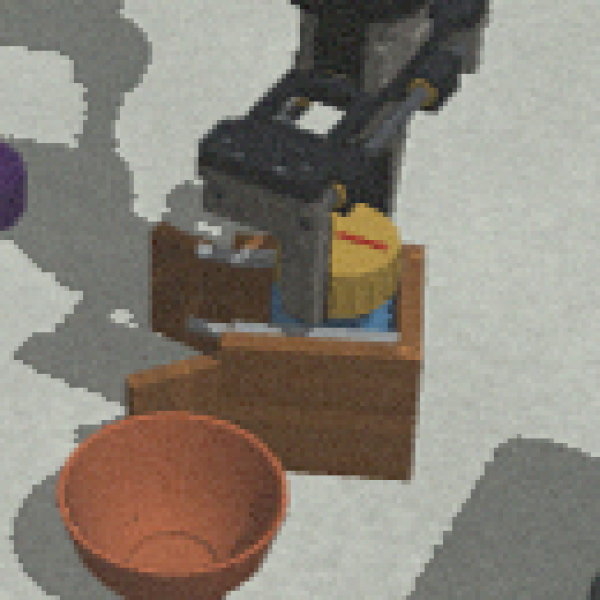

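The mark has turned with the gripper by about 1.1 rad, the moment has dropped, and the spring is pushing up on the lid (+7 N). I'll lift straight up, starting with 10 mm.

>>> arm_command --moves '[[[0, 0, -0.02, 0, 0, 0, -1], [0, 0, -0.04, 0, 0, 0, -1], [0, 0, -0.06, 0, 0, 0, -1], [0, 0, -0.08, 0, 0, 0, -1], [0, 0, -0.08, 0, 0, 0, -1]]]'

```text
clock: 13.37
tcp_pos: [0.6071, 0.1294, 0.1097]
tool_rot: [0.992, -0.125, -0.0, -0.0]
force: [-2.2, -2.5, -1.2]
width: 0.0595
```

```bash
python3 go.py .6075 .128 .141 -0.25
```

```text
t 13.37 tcp [0.6071 0.1294 0.1097] yaw -0.2501 F [-2.2 -2.5 -1.2] M [-0.54  0.39  0.03] w 0.0595 q [0.02 0.38 1.56 0.   1.2  0.27]
shift [ 0.007  0.011 -0.261] turn [-0.0001  0.0001 -0.    ]
```

>>> arm_command --moves '[[[0, 0, -0.04, 0, 0, 0, -1], [0, 0, -0.08, 0, 0, 0, -1], [0, 0, -0.12, 0, 0, 0, -1], [0, 0, -0.17, 0, 0, 0, -1], [0, 0, -0.22, 0, 0, 0, -1], [0, 0, -0.26, 0, 0, 0, -1], [0, 0, -0.26, 0, 0, 0, -1], [0, 0, -0.26, 0, 0, 0, -1], [0, 0, -0.26, 0, 0, 0, -1], [0, 0, -0.26, 0, 0, 0, -1]]]'

```text
clock: 14.2
tcp_pos: [0.6068, 0.1292, 0.1399]
tool_rot: [0.992, -0.125, -0.0, 0.0]
force: [0.6, 0.1, -0.7]
width: 0.0603
```

```bash
python3 go.py .6075 .128 .141 -0.25; python3 - <<'E'
from fit import *
from station import r
S=r.camera("scene")
a=cv2.resize(S["color"][180:310,300:430],(600,600),interpolation=3)
cv2.imwrite("pics/g5.png",cv2.convertScaleAbs(a[:,:,::-1],alpha=1.4))
W=cloud(S);h=cv2.cvtColor(S["color"],cv2.COLOR_RGB2HSV)
reg=np.zeros((480,640),bool);reg[200:280,350:395]=1
L=W[reg&(h[...,0]>8)&(h[...,0]<35)&(h[...,1]>100)&(W[...,2]>.1)]
print("lid z range",np.percentile(L[:,2],[2,50,98]).round(4))
B=W[reg&(h[...,0]>98)&(h[...,0]<122)&(h[...,1]>65)]
print("blue z",np.percentile(B[:,2],[5,50,98]).round(4),len(B))
u=np.array([np.cos(1.761),np.sin(1.761)]);N=B[B[:,2]>.08][:,:2]
print("neck pts in brace x",np.percentile((N-[.608,.126])@u,[3,97]).round(4),"y",np.percentile((N-[.608,.126])@[-u[1],u[0]],[3,97]).round(4))
Sh=B[(B[:,2]>.066)&(B[:,2]<.078)][:,:2];print("shoulder brace x",np.percentile((Sh-[.608,.126])@u,[2,98]).round(4))
E
```

```text
t 14.2 tcp [0.6068 0.1292 0.1399] yaw -0.2501 F [ 0.6  0.1 -0.7] M [-0.06  0.1   0.02] w 0.0603 q [0.02 0.35 1.54 0.   1.26 0.27]
shift [ 0.008  0.008 -0.009] turn [ 0.0001  0.0003 -0.    ]
lid z range [0.133 0.158 0.241]
blue z [0.07   0.088  0.1108] 330
neck pts in brace x [-0.0185  0.0233] y [-0.025   0.0032]
shoulder brace x [-0.0308  0.029 ]
```

View pics/g5.png

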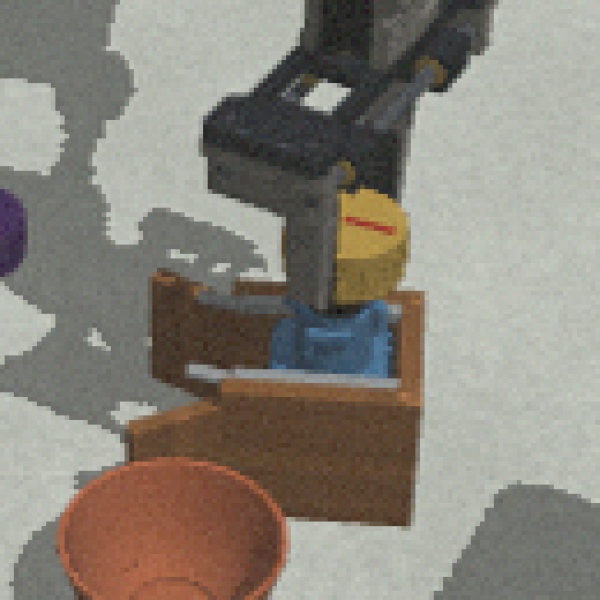

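The lid is held level, its underside about 20 mm above the rim. The jar is seated at the stop with its shoulder at 0.07 m, and forces are near zero. Handing in.

```bash
python3 -c "
from station import r
print(r.sign_off())"
```

```text
the job is handed in; nothing more can be done
None
```

The job is handed in at about 14 s on the robot's clock; sign-off gives no verdict. I gripped the brass lid at 60 N and dragged the closed jar into the brace until force rose at the stop. I then turned the lid about 1.1 rad anticlockwise, at which point the moment had dropped and the spring pushed up at about 7 N. I lifted it straight up about 40 mm.

**Last checks:**
- **Lid:** it is still gripped at 60.3 mm opening and level, with outside forces under 1 N. Its underside is about 20 mm above the rim, and the gap shows in the last picture.
- **Jar:** depth puts the shoulder at 70 mm, the rim at about 110 mm and the jar about 2 mm past the fitted home spot. The true limit is about 1 mm, so that is within the 2–3 mm brace fit error.
- **Bystanders:** I did not measure whether they moved. The clay bowl looks unmoved in the last pictures; the white bowl, paddle and spatula were not checked at the end.

**Disagreements:**
- **First jar yaw fit:** the two views gave -0.04 and 0.24 rad, so I used the depth fit of about 0 rad instead.
- **Jar yaw before entering:** depth gave 0.13 rad against 0.19 rad expected from the gripper. I turned it a further 0.03 rad, and it went in without notable resistance.

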